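# Clear the oil can off the plate and light the punch mark

### The job

The red oil can is standing on the aluminium plate, right over the mark for the next hole: lift it off by its handle, keep it upright, and stand it in the round bare-metal drip tray. Then draw the orange inspection lamp out of its charging dock and tip it so that its beam slants down at about 45 degrees with its centre on the punch mark, the lens about 20 cm from the mark. Finish while holding the lamp there, raised and still and touching nothing else; leave everything else on the bench where it lies.

Things in the scene. Friction and masses are not known exactly. Their poses are not given: they have to be found in the camera images.
- plate: The work: aluminium plate 240 (x) x 260 (y) x 6 mm, screwed down on two wooden bearers 45 mm high and 280 mm long (along y, 10 mm longer than the plate at each end), with some holes already drilled. It does not move. Origin on the bench under its centre; upper face 51 mm above the bench.
- mark (a point): The punch mark: a dark dot at the centre of a white scribed cross in a square patch (64 mm) of blue marking ink on the plate's upper face, near its middle, hidden under the can at the start. Fixed to the plate, 51 mm above the bench; the point is the dot.
- can: Red steel oil can with a yellow band: round, diameter 100 mm, straight to 104 mm up, then a cone to a flat top at 122 mm (a 26 mm wide filler cap stands on it at -x, up to 135 mm). Mass 0.55 to 0.85 kg, upright and closed. A fixed arched handle of steel wire crosses over the top along its y. Origin: centre of its underside; z up. It stands on the plate over the mark.
- can_grip (a point): Middle of the can's black handle grip: a straight bar 78 mm long along the can's y, 14 mm wide (its flat sides face the can's +x and -x) and 16 mm high, its centre 168 mm above the can's underside, 46 mm above the can's flat top (33 mm above the cap). Pinch it from above, closing along the can's x.
- tray: Round shallow drip tray of bright bare metal, outside diameter 190 mm, rim 14 mm high, inside diameter 180 mm at the floor, fixed to the bench to the left or right of the plate. Origin: centre of its underside on the bench.
- tray_in (a point): Centre of the tray's inner floor, 4 mm above the bench.
- dock: Grey charging dock, fixed to the bench on the other side of the plate from the tray: base 115 x 95 x 12 mm with an upright socket open at the top, 34 (x) x 40 (y) mm inside, walls 7 mm thick and up to 55 mm above the bench (the -x wall up to 38 mm); behind the socket (+x) a black block 34 mm high. Origin on the bench under the socket's centre.
- dock_in (a point): Centre of the socket's floor, 12 mm above the bench; the lamp's underside rests here.
- lamp: Orange and black angle-head inspection lamp, 192 mm long, 0.2 to 0.3 kg, upright in the dock (lowest 43 mm in the socket, 2 mm play), lens facing the robot side. Origin: centre of its underside; z along it to the head; beam along its -x. Black head z = 140 to 192 mm, x = -25 to +15 mm, 36 mm wide in y. Steel clip behind the handle (x to +24 mm, z = 72 to 128 mm). Mass centre near z = 101 mm.
- lamp_grip (a point): Where to grip the lamp: on its centre line at z = 126 mm in its frame, same axes. The handle is 30 (x) x 36 (y) mm with flat sides, the head as wide in y. Grip across y (36 mm) from above over the head, 66 mm below the head's top; with 40 N or more it does not turn or slip in the fingers.
- lamp_lens (a point): Centre of the round lens face (33 mm wide), on the front of the lamp's head: x = -29, y = 0, z = 166 mm in the lamp's frame, same axes. The beam leaves here straight along -x, square to the lamp's length; so with the lamp's z axis tipped 45 degrees towards its own -x the beam slants down 45 degrees.
- punch: Bystander: steel centre punch 12 x 120 mm lying on the plate near its robot-side edge. Leave alone.
- hammer: Bystander: ball-pein hammer, 256 mm, lying beyond the plate, about 32 mm high. Leave alone.
- drill_case: Bystander: red drill case 95 x 170 x 34 mm beyond the plate. Leave alone.
- dye: Bystander: small blue bottle of marking ink, diameter 42, height 85 mm, beyond the plate at the left. Leave alone.
- tape: Bystander: yellow tape measure 40 x 68 x 66 mm on the robot's right. Leave alone.
- square: Bystander: try square, black stock 100 mm, steel blade 150 mm, 16 mm high, on the robot's left. Leave alone.
Not all that is in view belongs to the job. What is shaped like the lamp but brown or turquoise is not meant.

How it is judged:
By the outcome, as a careful person would: the job done as asked, in the order asked, and still so for the second after the job is handed in, while the arm keeps its last pose, push and grip.
It also fails if it takes over 58 s, if anything falls off the work surface, if the arm or the gripper's body presses on something with over 40 N, if the wrist force passes 120 N, or if a joint passes its speed limit or range.

### The arm

A 7-joint arm with a two-finger parallel gripper is mounted at the origin on the work surface. World frame = base frame: x ahead of the robot, y to its left, z up, the work surface at z = 0. Lengths are in mm, angles in rad, forces in N, time in s.
With the tool pointing down it reaches from about 400 to 850 mm from the base axis. Payload 10.4 kg.
Tool frame: the origin (TCP) lies at the very end of the fingers, on their centre line; the grasp point (between the pads) lies r.hold_point_z behind it (r.hold_point_z is the distance from the TCP to the grasp point, in mm); z points along the fingers, y is the direction in which the jaws open and shut (so a half turn about z gives the same grasp; the last joint's range is limited). The gripper opens to 87 mm and grips with 3 to 60 N. Pads are 19 mm wide; open, the fingers measure 117 mm over their backs; the gripper's body (75 mm by 190 mm) begins 51 mm behind the grasp point.
Start: joints at [-1.167, 0.332, -0.065, 1.46, 0.022, 1.35, -0.088], TCP at [258.716, 568.965, 193.176] pointing down, gripper open.
Joint ranges: [-2.6, 2.6], [-0.5, 2.12], [-1.47, 1.34], [0.16, 2.42], [-1.27, 4.41], [0.06, 2.06], [-2.6, 2.6]. Speed limits (rad/s): [2.22, 2.22, 2.79, 2.79, 3.14, 3.14, 3.14].

### API

Orientations are given as a unit quaternion [w, x, y, z].
In Python, from rig import r, imaging, ticket gives the robot as it stands.
- The arm moves only by the tool apply_moves, never from a script. Its argument "plan" is one flat list of numbers, 7 for each row, row after row: the shift along the world's x, y, z scaled (see below), then the turn, a rotation vector about the world's x, y, z scaled (see below), then the opening, from 0 (shut) to 1 (fully open). In form: [dx, dy, dz, ax, ay, az, claw, dx, dy, dz, ax, ay, az, claw, ...]. A call has 1 to 5 rows; each row shifts and turns the commanded pose from where the row before left it; what a row does not reach is not made up. The controller multiplies each number of a shift by 3 cm and each number of a turn by 5 degrees. A row lasts 1/8 s, in which the tool goes at most 62.5 mm and 10.7 degrees, less where a joint would pass 70% of its speed; a pose out of reach is approached as far as the arm can. A call with a number of a shift or a turn outside -1 to 1 is refused whole. A call with a gripper value outside its range is refused whole. The fingers move at their own pace and stop on an object; the grip force is fixed at half the most. Time passes only in rows, so rows that do not move let the fingers close. It gives the time, the measured TCP pose, the force and the opening at its end, in the units of the state.
- r.get_obs(): the state, without advancing time (a new reading comes with each control period).
- imaging.snapshot(name): name is "side" or "top" or "wrist"; returns a dict with "image" (400x640x3 uint8, blue, green, red), "K" (3x3 intrinsics, pixels), "k1" (the pictures are not rectified: a ray, as slopes to the right and down, at radius r is drawn at 1 + k1 r^2 times it, then the intrinsics apply), "T" (4x4, takes a point from camera to world coordinates). Camera axes: x right, y up, looking along -z (the intrinsics and any distortion apply to the point x, -y, -z); pixel columns grow to the right and rows downward; lengths in mm; the calibration is good to about 2 mm. A picture is of the moment at which its call begins. There is no depth.
- ticket.hand_in(): hands the job in, once; it reports no verdict.
The state is a dict: "clock": time; "qpos": joint angles; "dq": joint speeds; "effort": joint torques, N m; "tcp_pos": TCP position; "orientation": TCP orientation; "force": force on the tool from outside, world axes, zero at the start; "ft_torque": the same for the moment, N m; "finger_gap": opening from 0.0 (shut) to 1.0 (fully open).
Only numpy, scipy, OpenCV 4.12 (cv2) and the standard library are available. Lean on these libraries where they do the work, as an engineer would, in place of code of your own. Each camera call takes 0.05 s, during which the arm holds its last target. There are 200 camera calls.

## Working session

There is one attempt and no reset: what is moved stays moved. The work goes in short steps, Python scripts to look and compute and a tool call to move; the robot and the scene stay as the last step left them, time stands still between calls to the robot, and variables do not carry over. Pictures are saved under pics/ and viewed, about 8 in all and at most 12, crops included, and the job is handed in when it is done.

Besides the shell and the picture viewer there is one more tool, called after "Emit:" by a JSON object that holds its "api" and its "payload", one argument or row to a line. apply_moves: Moves the arm, as the interface text tells. Shifts and turns lie within -1 to 1; 1 stands for 3 cm of shift or 5 degrees of turn. Its arguments: {"type":"object","properties":{"plan":{"type":"array"}},"required":["plan"]}

```bash
mkdir -p pics; ls; cat > h.py <<'E'
import numpy as np, cv2
from rig import r, imaging, ticket
def snap(n,f):
    s=imaging.snapshot(n); cv2.imwrite('pics/'+f+'.png',s['image']); 
    np.savez('pics/'+f+'.npz',K=s['K'],k1=s['k1'],T=s['T']); return s
def ray(f,u,v):
    s=np.load('pics/'+f+'.npz');K,k1,T=s['K'],float(s['k1']),s['T']
    a=cv2.undistortPoints(np.array([[[u,v]]],float),K,np.array([k1,0,0,0,0.]))[0,0]
    return T[:3,3],T[:3,:3]@np.array([a[0],-a[1],-1.])
def at(f,u,v,z):
    o,d=ray(f,u,v); return (o+d*(z-o[2])/d[2]).round(1)
def proj(f,p):
    s=np.load('pics/'+f+'.npz');K,k1,T=s['K'],float(s['k1']),s['T']
    c=T[:3,:3].T@(np.array(p,float)-T[:3,3]); x=c[0]/-c[2];y=-c[1]/-c[2];q=1+k1*(x*x+y*y)
    return (K@[x*q,y*q,1])[:2].round(1)
E
python3 - <<'E'
from h import *
print(r.hold_point_z, r.get_obs())
for n in('top','side'):
    s=snap(n,n+'0'); print(s['K'].tolist(),s['k1'],s['T'].round(3).tolist())
E
```

```text
pics
18.700000000000003 {'clock': 0.0, 'qpos': array([-1.16661631,  0.3328741 , -0.06467293,  1.46094891,  0.0216431 ,
        1.34987991, -0.08853119]), 'dq': array([ 8.00250458e-05,  3.04964512e-03,  6.52837574e-04,  1.39301409e-03,
        4.58453141e-04,  8.48794905e-04, -1.60655675e-03]), 'effort': array([-6.16889301e-04, -6.23237014e+01,  2.43045663e-02, -3.89903784e+01,
       -6.13957574e-02,  3.97905672e-02,  1.43530228e-04]), 'tcp_pos': array([258.57438267, 568.53653299, 192.34889016]), 'orientation': array([-9.25829866e-05,  2.11786954e-01,  9.77315602e-01, -7.00970528e-04]), 'force': array([ 0.32606977,  0.45431967, -0.49453155]), 'ft_torque': array([ 0.02733959, -0.02531348, -0.02947852]), 'finger_gap': 0.998708863732558}
[[380.73993263920283, 0.0, 317.5655433507943], [0.0, 380.73993263920283, 200.55016106054035], [0.0, 0.0, 1.0]] -0.006794780074264646 [[-0.023, 0.989, -0.149, 330.527], [-1.0, -0.023, 0.005, -42.091], [0.001, 0.149, 0.989, 1308.13], [0.0, 0.0, 0.0, 1.0]]
[[487.9755496528695, 0.0, 326.75609108885317], [0.0, 487.9755496528695, 202.32587480585372], [0.0, 0.0, 1.0]] -0.0530399042983199 [[0.77, 0.402, -0.495, -109.274], [-0.637, 0.457, -0.621, -809.298], [-0.024, 0.793, 0.608, 900.63], [0.0, 0.0, 0.0, 1.0]]
```

View pics/top0.png

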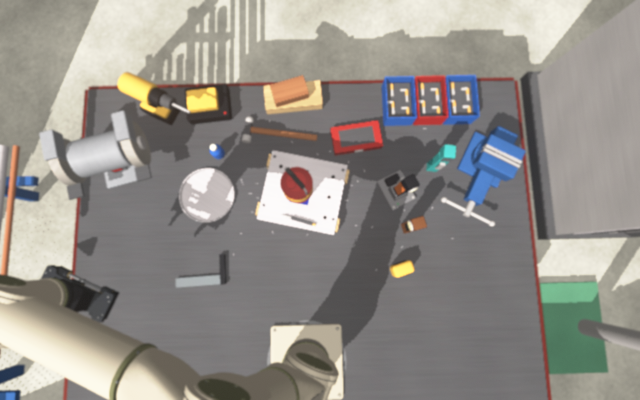

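View pics/side0.png

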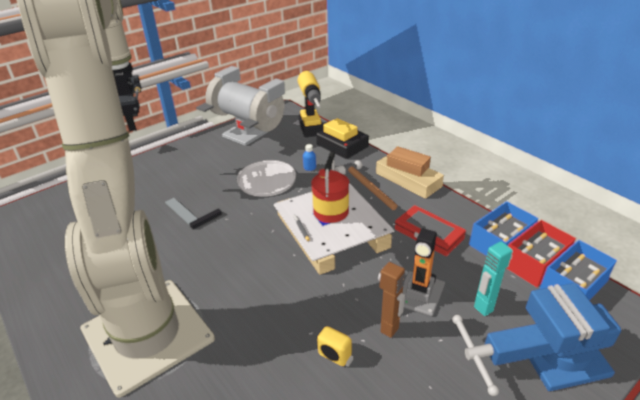

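The top view shows the tray at about (208,194), the can at (297,184), the lamp and dock at (403,187), and the plate at (303,192). The brown decoy is near (415,224) and the turquoise one near (442,157). Next I'll enlarge the crops.

```bash
python3 - <<'E'
from h import *
a=cv2.imread('pics/top0.png');b=cv2.imread('pics/side0.png')
t=cv2.resize(a[135:245,250:450],(800,440)[:2],interpolation=cv2.INTER_CUBIC)
cv2.imwrite('pics/c1.png',t)
s1=cv2.resize(b[140:240,280:380],(400,400),interpolation=cv2.INTER_CUBIC)
s2=cv2.resize(b[220:320,370:470],(400,400),interpolation=cv2.INTER_CUBIC)
cv2.imwrite('pics/c2.png',np.hstack([s1,s2]))
print('tray',at('top0',208,194,10),at('side0',267,178,10))
E
```

```text
tray [557.9 330.1  10. ] [552.5 326.7  10. ]
```

View pics/c1.png

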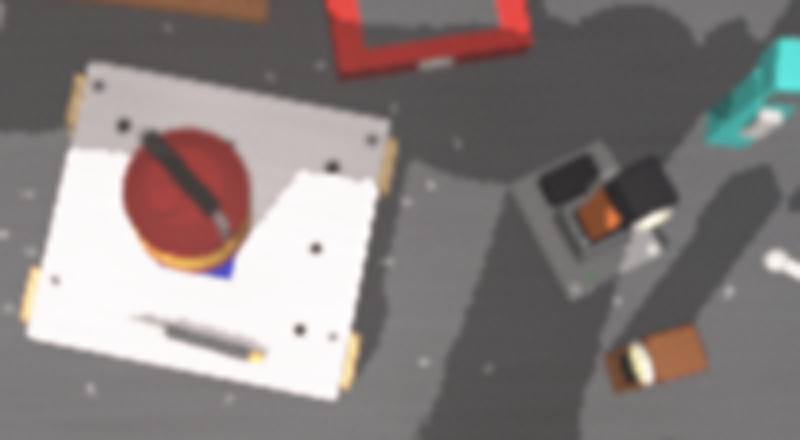

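View pics/c2.png

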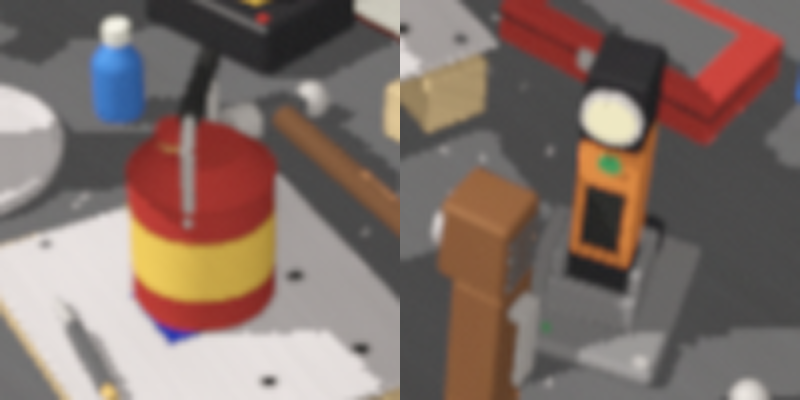

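The grip bar runs from crop (150,137) to (215,208), so its middle is near full-frame (295.6,178). The dock base corners are at crop (510,187), (603,140) and (575,298). The lamp's lens faces lower right in the picture, towards the robot. Now the positions.

```bash
python3 - <<'E'
from h import *
c=lambda x,y:(250+x/4-.4,135+y/4-.4)
def P(x,y,z): return at('top0',*c(x,y),z)
a,b=P(150,137,225),P(215,208,225); print('grip',a,b,(a+b)/2,np.linalg.norm(a-b),np.degrees(np.arctan2(*(a-b)[1::-1])))
s1=lambda x,y:(280+x/4-.4,140+y/4-.4); s2=lambda x,y:(370+x/4-.4,220+y/4-.4)
print('side grip', at('side0',*s1(200,85),219))
print('can', P(187,192,120))
d=[P(510,187,12),P(603,140,12),P(575,298,12)]; print(d, np.degrees(np.arctan2(*(d[0]-d[2])[1::-1])),np.degrees(np.arctan2(*(d[1]-d[0])[1::-1])))
print('headtop',P(640,190,204),'block',P(570,180,34),'head side', at('side0',*s2(628,60)[:1],0,0) if 0 else at('side0',*s2(628-400,55),204))
pl=[P(90,62,51),P(390,122,51),P(338,400,51),P(27,337,51)]; print(pl, sum(pl)/4)
print('lens',P(653,218,178),at('side0',*s2(612-400,117),178))
E
```

```text
grip [589.2  39.4 225. ] [535.5  -7.  225. ] [562.35  16.2  225.  ] 70.96935958566912 40.82897039412325
side grip [562.9  17.2 219. ]
can [568.8  18.4 120. ]
[array([ 588.4, -256.3,   12. ]), array([ 628.2, -339.3,   12. ]), array([ 490.1, -307.5,   12. ])] 27.512957808225757 -64.38144022152322
headtop [ 545.7 -320.6  204. ] block [ 588.9 -304.2   34. ] head side [ 549.  -325.4  204. ]
[array([697.4, 102.8,  51. ]), array([ 639. , -150.8,   51. ]), array([405.2, -99.8,  51. ]), array([463.3, 156.4,  51. ])] [551.225   2.15   51.   ]
lens [ 529.  -335.6  178. ] [ 528.6 -335.4  178. ]
```

Emit:
{"api": "apply_moves", "payload": {
  "plan": [0.44,-0.8,0.55,0,0,-1,1,0.44,-0.8,0.55,0,0,-1,1,0.44,-0.8,0.55,0,0,-1,1,0.44,-0.8,0.55,0,0,-1,1,0.44,-0.8,0.55,0,0,-1,1]
}}

```text
clock: 0.72
tcp_pos: [325.0, 447.9, 275.8]
orientation: [-0.0, 0.42, 0.908, -0.0]
force: [-0.5, -0.1, 0.9]
finger_gap: 1.0
```

Emit:
{"api": "apply_moves", "payload": {
  "plan": [0.44,-0.8,0,0,0,-1,1,0.44,-0.8,0,0,0,-1,1,0.44,-0.8,0,0,0,-1,1,0.44,-0.8,0,0,0,-1,1,0.44,-0.8,0,0,0,-1,1]
}}

```text
clock: 1.35
tcp_pos: [391.1, 327.9, 275.4]
orientation: [-0.0, 0.606, 0.795, -0.0]
force: [0.4, -0.6, 0.1]
finger_gap: 1.0
```

Emit:
{"api": "apply_moves", "payload": {
  "plan": [0.44,-0.8,0,0,0,-1,1,0.44,-0.8,0,0,0,-1,1,0.44,-0.8,0,0,0,-1,1,0.44,-0.8,0,0,0,-1,1,0.44,-0.8,0,0,0,-1,1]
}}

```text
clock: 1.98
tcp_pos: [457.6, 207.3, 275.7]
orientation: [0.0, 0.765, 0.644, 0.0]
force: [0.2, -0.1, -0.3]
finger_gap: 1.004
```

Emit:
{"api": "apply_moves", "payload": {
  "plan": [0.44,-0.8,0,0,0,-1,1,0.44,-0.8,0,0,0,-1,1,0.44,-0.8,0,0,0,-1,1,0.44,-0.8,0,0,0,-1,1,0.44,-0.8,0,0,0,-1,1]
}}

```text
clock: 2.6
tcp_pos: [523.6, 87.3, 275.7]
orientation: [0.0, 0.886, 0.463, 0.0]
force: [-0.9, 0.3, 1.0]
finger_gap: 0.997
```

Emit:
{"api": "apply_moves", "payload": {
  "plan": [0.44,-0.8,0,0,0,-1,1,0.44,-0.8,0,0,0,-1,1,0.44,-0.8,0,0,0,-1,1,0,0,0,0,0,0,1]
}}

```text
clock: 3.1
tcp_pos: [563.2, 13.9, 275.5]
orientation: [0.001, 0.939, 0.343, -0.0]
force: [0.4, -0.2, -0.9]
finger_gap: 1.004
```

```bash
python3 - <<'E'
from h import *
snap('wrist','w1'); o=r.get_obs(); print(o['qpos'].round(2))
print(proj('w1',[563,17,227]),at('w1',320,200,227))
E
```

```text
[-0.57  0.17  0.54  1.52 -0.08  1.48 -0.9 ]
[313.8 204.9] [569.6  15.8 227. ]
```

View pics/w1.png

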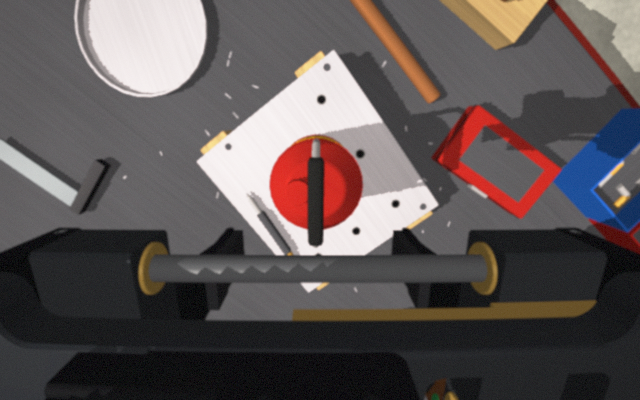

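The wrist view shows the bar from (316.5,158) to (315.5,244), almost square to the jaws. The tray rim spans columns 75–214 with its lower edge at row 97.

```bash
python3 - <<'E'
from h import *
a,b=at('w1',316.5,158,225),at('w1',315.5,244,225);print(a,b,(a+b)/2,np.degrees(np.arctan2(*(a-b)[1::-1])),np.linalg.norm(a-b))
# tray circle fits: project model rim outline (R95,z14) to compare with w1 and top0
for c in([555,329],):
  for f in('w1','top0'):
    p=np.array([proj(f,[c[0]+95*np.cos(t),c[1]+95*np.sin(t),14]) for t in np.linspace(0,6.28,60)])
    print(f,p.min(0),p.max(0))
a=cv2.imread('pics/top0.png'); cv2.imwrite('pics/tray.png',np.hstack([cv2.resize(a[160:230,173:243],(420,420)),]))
E
```

```text
[594.2  40.4 225. ] [536.2  -7.3 225. ] [565.2   16.55 225.  ] 39.43435043476892 75.09520623848103
w1 [ 75.8 -46.9] [208.1  99.7]
top0 [180.4 167.7] [235.5 222.1]
```

View pics/tray.png

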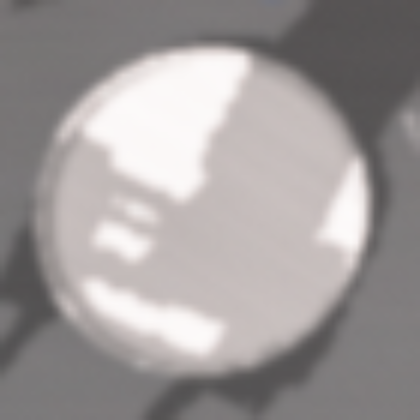

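Emit:
{"api": "apply_moves", "payload": {
  "plan": [0.05,0.1,-0.5,0,0,0,1,0,0,-0.8,0,0,0,1,0,0,-0.7,0,0,0,1,0,0,-0.5,0,0,0,1,0,0,0,0,0,0,1]
}}

```text
clock: 3.78
tcp_pos: [563.0, 20.5, 199.4]
orientation: [-0.0, 0.938, 0.347, -0.001]
force: [0.5, -1.6, -0.0]
finger_gap: 1.0
```

Emit:
{"api": "apply_moves", "payload": {
  "plan": [0,0,0,0,0,0,0,0,0,0,0,0,0,0,0,0,0,0,0,0,0,0,0,0,0,0,0,0,0,0,0,0,0,0,0]
}}

```text
clock: 4.4
tcp_pos: [563.9, 20.0, 200.8]
orientation: [0.0, 0.938, 0.346, 0.0]
force: [-0.0, 0.4, 0.1]
finger_gap: 0.508
```

Emit:
{"api": "apply_moves", "payload": {
  "plan": [0,0,0,0,0,0,0,0,0,0,0,0,0,0,0,0,0.2,0,0,0,0,0,0,0.2,0,0,0,0]
}}

```text
clock: 4.9
tcp_pos: [563.9, 20.0, 213.2]
orientation: [0.0, 0.938, 0.347, 0.0]
force: [0.0, -0.6, -1.1]
finger_gap: 0.063
```

Gap 0.063 is smaller than the bar (0.16), so I'll take a look before going on.

```bash
python3 - <<'E'
from h import *
a=snap('side','s2')['image'][130:240,270:400]; b=snap('wrist','w2')['image'];o=r.get_obs();print(o['finger_gap'],o['force'],o['clock'])
cv2.imwrite('pics/v2.png',np.hstack([cv2.resize(a,None,fx=3.5,fy=3.5,interpolation=cv2.INTER_CUBIC),cv2.resize(b[120:280,210:420],(345,263)).repeat(1,0) if 0 else cv2.copyMakeBorder(cv2.resize(b[130:290,220:410],(345,290)),0,95,0,0,0)]))
E
```

```text
0.02406617026736897 [ 0.21117873 -0.43120036  0.5230843 ] 5.0
```

View pics/v2.png

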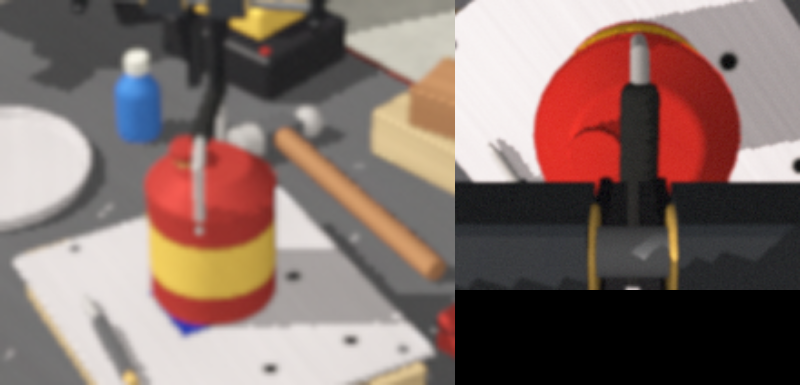

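The side view shows the fingers at the handle, crop (205,70), with the can still on the plate. The wrist view shows a finger on each side of the bar. I'll hold, then test with a small lift.

Emit:
{"api": "apply_moves", "payload": {
  "plan": [0,0,0,0,0,0,0,0,0,0,0,0,0,0]
}}

```text
clock: 5.25
tcp_pos: [563.7, 20.0, 212.5]
orientation: [-0.0, 0.938, 0.346, -0.0]
force: [-0.6, -0.6, 0.6]
finger_gap: 0.003
```

Emit:
{"api": "apply_moves", "payload": {
  "plan": [0,0,0.3,0,0,0,0,0,0,0,0,0,0,0]
}}

```text
clock: 5.5
tcp_pos: [564.3, 19.9, 222.6]
orientation: [0.0, 0.938, 0.346, 0.001]
force: [0.6, -0.3, 0.1]
finger_gap: 0.008
```

```bash
python3 - <<'E'
from h import *
a=snap('side','s3')['image'][130:240,270:400]; b=snap('wrist','w3')['image'];o=r.get_obs();print(o['finger_gap'],o['force'],o['clock'])
# projections of TCP and expected bar ends in crop coords of s3
t=o['tcp_pos'];print(t,(proj('s3',t)-[270,130])*3.5,(proj('s3',[564,17,219])-[270,130])*3.5)
print(proj('w3',t),proj('w3',t+[0,0,18.7]))
cv2.imwrite('pics/v3.png',np.hstack([cv2.resize(a,None,fx=3.5,fy=3.5,interpolation=cv2.INTER_CUBIC),cv2.copyMakeBorder(cv2.resize(b[130:290,220:410],(345,290)),0,95,0,0,0)]))
E
```

```text
0.0021667990567556653 [-0.86393993 -0.589029   -0.13125828] 5.6
[563.92310777  20.00259292 221.86322386] [207.2  102.55] [210.   107.45]
[316.4 226.9] [316.3 237.2]
```

View pics/v3.png

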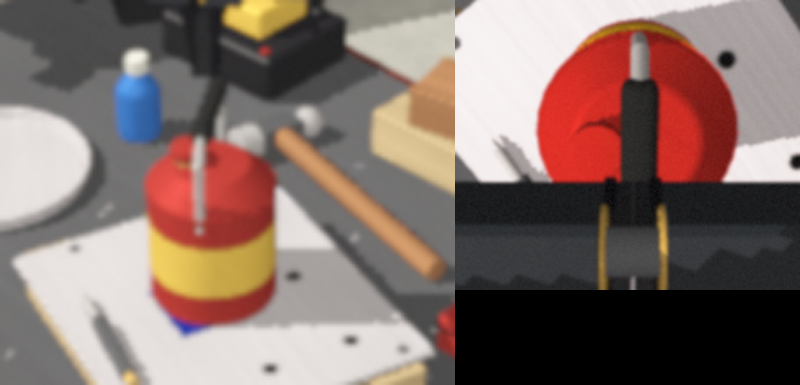

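The fingers are shut (0.002) and above the bar: the tip shows at crop (207,75), while the reported TCP projects to row 102. I'll work out where the tip really is.

```bash
python3 - <<'E'
from h import *
for f,v in(('s3',75),('s2',72+0)):
  o,d=ray(f,270+207/3.5-.4,130+v/3.5-.4)
  # z at closest approach to vertical line (564,20)
  k=((np.array([564,20])-o[:2])@d[:2])/(d[:2]@d[:2]); print(f,o+k*d)
p=[at('w1',*q,51) for q in((335,50),(440,207),(197,160))];print(p,np.linalg.norm(p[0]-p[1]),np.linalg.norm(p[0]-p[2]))
s=np.load('pics/w1.npz');print(s['T'].round(3),s['K'][0,0])
b=cv2.imread('pics/w3.png'); print(r.get_obs()['qpos'])
a=cv2.imread('pics/s3.png')[100:180,290:370]
cv2.imwrite('pics/v4.png',np.hstack([cv2.resize(a,(480,480),interpolation=cv2.INTER_CUBIC),cv2.convertScaleAbs(cv2.resize(b[200:280,290:345],(320,480),interpolation=cv2.INTER_CUBIC),alpha=2.2)]))
E
```

```text
s3 [563.46401977  20.43456702 246.92096739]
s2 [563.50595397  20.40060858 249.47232974]
[array([699.6,  98.5,  51. ]), array([ 640.1, -157. ,   51. ]), array([467.9, 154. ,  51. ])] 262.33661582020915 238.25435987616265
[[ 6.45000e-01  7.39000e-01  1.97000e-01  6.16925e+02]
 [-7.64000e-01  6.23000e-01  1.67000e-01  5.86840e+01]
 [ 1.00000e-03 -2.59000e-01  9.66000e-01  4.66953e+02]
 [ 0.00000e+00  0.00000e+00  0.00000e+00  1.00000e+00]] 297.92749023557985
[-0.57308085  0.1889824   0.52751686  1.60905478 -0.09672477  1.3692117
 -0.89702132]
```

View pics/v4.png

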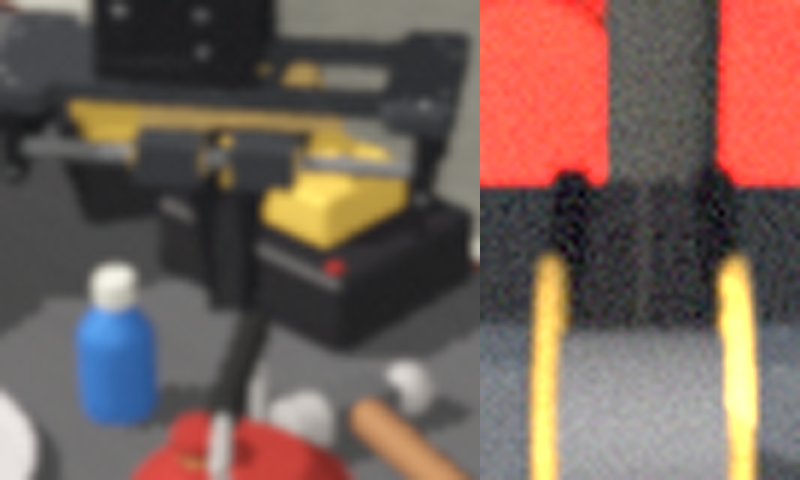

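Both views put the real fingertips about 25 mm behind the reported TCP: the side view gives z≈247 against a reported 222, and the tip row in the wrist view agrees. The camera geometry itself checks out, since the plate measures 262 x 238. I'll grasp with the reported TCP 25 mm lower, watching the force.

Emit:
{"api": "apply_moves", "payload": {
  "plan": [0,-0.1,0,0,0,0,0.5,0,0,0,0,0,0,0.5,0,0,0,0,0,0,0.5,0,0,0,0,0,0,0.5,0,0,0,0,0,0,0.5]
}}

```text
clock: 6.22
tcp_pos: [563.8, 17.0, 221.7]
orientation: [0.0, 0.938, 0.347, 0.0]
force: [-0.1, 0.3, -0.7]
finger_gap: 0.466
```

Emit:
{"api": "apply_moves", "payload": {
  "plan": [0,0,0,0,0,0,0.5,0,0,-0.4,0,0,0,0.5,0,0,-0.4,0,0,0,0.5,0,0,-0.4,0,0,0,0.5]
}}

```text
clock: 6.72
tcp_pos: [563.5, 17.0, 184.4]
orientation: [-0.0, 0.938, 0.346, -0.0]
force: [-0.2, 0.7, -0.1]
finger_gap: 0.502
```

Emit:
{"api": "apply_moves", "payload": {
  "plan": [0,0,-0.3,0,0,0,0.5,0,0,0,0,0,0,0,0,0,0,0,0,0,0,0,0,0,0,0,0,0,0,0,0,0,0,0,0]
}}

```text
clock: 7.35
tcp_pos: [564.0, 17.0, 177.0]
orientation: [0.0, 0.938, 0.347, 0.0]
force: [0.3, -0.1, -0.1]
finger_gap: 0.155
```

Emit:
{"api": "apply_moves", "payload": {
  "plan": [0,0,0,0,0,0,0,0,0,0,0,0,0,0,0,0,0,0,0,0,0]
}}

```text
clock: 7.72
tcp_pos: [564.0, 17.0, 177.0]
orientation: [0.0, 0.938, 0.346, 0.0]
force: [-0.7, -0.4, 4.3]
finger_gap: 0.159
```

Emit:
{"api": "apply_moves", "payload": {
  "plan": [0,0,0.2,0,0,0,0,0,0,0.4,0,0,0,0,0,0,0.5,0,0,0,0,0,0.2,0.2,0,0,0,0,0,0.5,0,0,0,0,0]
}}

```text
clock: 8.35
tcp_pos: [564.1, 38.1, 216.3]
orientation: [0.0, 0.938, 0.346, 0.001]
force: [0.2, 1.6, -7.4]
finger_gap: 0.158
```

Emit:
{"api": "apply_moves", "payload": {
  "plan": [-0.1,0.7,0,0,0,0,0,-0.1,0.7,0,0,0,0,0,-0.1,0.7,0,0,0,0,0,0,0.7,0,0,0,0,0,0,0.7,0,0,0,0,0]
}}

```text
clock: 8.98
tcp_pos: [554.6, 144.7, 215.4]
orientation: [-0.0, 0.938, 0.347, -0.0]
force: [-0.5, -0.5, -7.4]
finger_gap: 0.154
```

Emit:
{"api": "apply_moves", "payload": {
  "plan": [0,0.7,0,0,0,0,0,0,0.7,0,0,0,0,0,0,0.7,0,0,0,0,0,0,0.7,0,0,0,0,0,0,0.7,0,0,0,0,0]
}}

```text
clock: 9.6
tcp_pos: [554.8, 249.4, 215.6]
orientation: [0.0, 0.938, 0.347, 0.0]
force: [0.4, 0.8, -6.7]
finger_gap: 0.155
```

Emit:
{"api": "apply_moves", "payload": {
  "plan": [0,0.7,0,0,0,0,0,0,0.7,0,0,0,0,0,0,0.7,0,0,0,0,0,0,0.5,0,0,0,0,0,0,0.2,0,0,0,0,0]
}}

```text
clock: 10.22
tcp_pos: [554.5, 333.2, 215.4]
orientation: [0.0, 0.938, 0.347, -0.0]
force: [-0.1, -1.4, -7.5]
finger_gap: 0.158
```

Emit:
{"api": "apply_moves", "payload": {
  "plan": [0,0,-0.7,0,0,0,0,0,0,-0.7,0,0,0,0,0,0,-0.7,0,0,0,0,0,0,-0.4,0,0,0,0,0,0,-0.2,0,0,0,0]
}}

```text
clock: 10.85
tcp_pos: [554.9, 331.6, 134.3]
orientation: [0.0, 0.938, 0.346, -0.0]
force: [0.4, -0.1, -6.6]
finger_gap: 0.157
```

Emit:
{"api": "apply_moves", "payload": {
  "plan": [0,0,-0.07,0,0,0,0,0,0,-0.05,0,0,0,0]
}}

```text
clock: 11.1
tcp_pos: [555.2, 332.2, 131.7]
orientation: [-0.0, 0.938, 0.346, 0.001]
force: [-0.5, -0.5, -7.5]
finger_gap: 0.156
```

```bash
python3 - <<'E'
from h import *
snap('top','t2');o=r.get_obs();print(o['tcp_pos'],o['force'])
E
```

```text
[555.0976443  332.11833965 131.46781888] [ 0.67356426  0.27361179 -8.45876524]
```

Emit:
{"api": "apply_moves", "payload": {
  "plan": [0,0,-0.05,0,0,0,0,0,0,-0.03,0,0,0,0]
}}

```text
clock: 11.4
tcp_pos: [555.4, 332.2, 130.1]
orientation: [-0.0, 0.938, 0.346, 0.001]
force: [-3.5, -2.3, 5.9]
finger_gap: 0.157
```

Emit:
{"api": "apply_moves", "payload": {
  "plan": [0,0,-0.03,0,0,0,0,0,0,0,0,0,0,0]
}}

```text
clock: 11.65
tcp_pos: [555.6, 332.4, 130.1]
orientation: [-0.001, 0.938, 0.346, 0.001]
force: [-3.2, -3.2, 8.8]
finger_gap: 0.156
```

Emit:
{"api": "apply_moves", "payload": {
  "plan": [0,0,0,0,0,0,0.7,0,0,0,0,0,0,0.7,0,0,0,0,0,0,0.7,0,0,0,0,0,0,0.7,0,0,0,0,0,0,0.7]
}}

```text
clock: 12.28
tcp_pos: [554.8, 331.9, 127.7]
orientation: [0.0, 0.938, 0.346, -0.0]
force: [-0.2, -0.3, 0.7]
finger_gap: 0.635
```

Emit:
{"api": "apply_moves", "payload": {
  "plan": [0,0,0.4,0,0,0,0.7,0,0,0.8,0,0,0,0.7,0,0,0.8,0,0,0,0.7,0,0,0.8,0,0,0,0.7,0,-0.3,0.6,0,0,0,0.7]
}}

```text
clock: 12.9
tcp_pos: [554.9, 323.4, 231.6]
orientation: [-0.0, 0.938, 0.347, 0.001]
force: [0.7, -0.3, -0.7]
finger_gap: 0.7
```

Emit:
{"api": "apply_moves", "payload": {
  "plan": [0,-1,0.6,0,0,0,0.7,0,-1,0,0,0,0,0.7,0,-1,0,0,0,0,0.7,0,-1,0,0,0,0,0.7,0,-1,0,0,0,0,0.7]
}}

```text
clock: 13.52
tcp_pos: [554.7, 171.1, 248.3]
orientation: [0.0, 0.938, 0.346, 0.0]
force: [0.8, -1.1, 0.4]
finger_gap: 0.698
```

Emit:
{"api": "apply_moves", "payload": {
  "plan": [0,-1,0,0,0,-0.3,0.7,0,-1,0,0,0,-0.3,0.7,0,-1,0,0,0,-0.3,0.7,0,-1,0,0,0,-0.3,0.7,0,-1,0,0,0,-0.3,0.7]
}}

```text
clock: 14.15
tcp_pos: [554.8, 21.0, 247.8]
orientation: [0.0, 0.959, 0.284, 0.0]
force: [-0.6, -0.2, -0.7]
finger_gap: 0.701
```

Emit:
{"api": "apply_moves", "payload": {
  "plan": [0,-1,0,0,0,-0.3,0.7,0,-1,0,0,0,-0.3,0.7,0,-1,0,0,0,-0.3,0.7,0,-1,0,0,0,-0.3,0.7,0,-1,0,0,0,0,0.7]
}}

```text
clock: 14.78
tcp_pos: [554.7, -129.0, 247.8]
orientation: [0.0, 0.972, 0.233, 0.0]
force: [0.3, -0.0, -0.8]
finger_gap: 0.701
```

Emit:
{"api": "apply_moves", "payload": {
  "plan": [0,-1,0,0,0,0,0.7,0,-1,0,0,0,0,0.7,0,-1,0,0,0,0,0.7,0,-1,0,0,0,0,0.7,0,-1,0,0,0,0,0.7]
}}

```text
clock: 15.4
tcp_pos: [554.5, -279.0, 247.7]
orientation: [0.0, 0.972, 0.234, -0.0]
force: [-0.3, -0.2, 0.4]
finger_gap: 0.699
```

```bash
python3 - <<'E'
from h import *
a=snap('top','t3')['image']; w=snap('wrist','w4')['image'];o=r.get_obs();print(o['tcp_pos'],o['orientation'],o['qpos'].round(2))
b,g,rr=[a[...,i].astype(int) for i in range(3)]
m=(b>120)&(rr<90)&(g<110); m[:170]=0;m[240:]=0;m[:,:260]=0;m[:,350:]=0
v,u=np.nonzero(m);print(len(u),u.mean(),v.mean(),at('t3',u.mean(),v.mean(),51))
c=cv2.resize(a[150:240,170:350],(640,320),interpolation=cv2.INTER_CUBIC)[:, :640]
print('lampproj',proj('w4',[550,-323,204]))
cv2.imwrite('pics/v5.png',np.vstack([c,cv2.resize(w[:280],(640,280))]))
E
```

```text
[ 553.15759798 -281.83836199  247.63044367] [ 9.90935207e-04  9.72919003e-01  2.31143180e-01 -6.79930402e-04] [-0.15  0.35  0.73  1.42 -0.23  1.46 -0.53]
180 300.05 194.01111111111112 [543.5  10.1  51. ]
lampproj [357.  232.1]
```

View pics/v5.png

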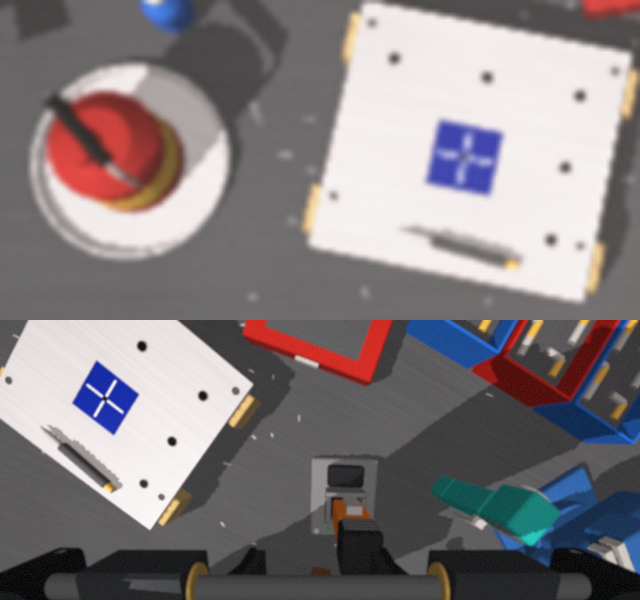

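The top crop shows the can upright in the tray, and the mark at crop (464,157). In the wrist view (rows offset by 320) the mark is at (106,77). The dock's back corners are (312,138) and (378,137), its left front corner is near (313,213), and the top of the lamp head is centred at u≈360.

```bash
python3 - <<'E'
from h import *
print('mark',at('t3',170+464/3.556-.4,150+157/3.556-.4,51),at('w4',106,77,51))
a,b,c=at('w4',312,138,12),at('w4',378,137,12),at('w4',313,213,12)
print(a,b,c,'yaw',np.degrees(np.arctan2(*(a-c)[1::-1])),np.degrees(np.arctan2(*(a-b)[1::-1]))-90,'len',np.linalg.norm(a-b),np.linalg.norm(a-c))
X=np.array([np.cos(np.radians(27)),np.sin(np.radians(27))]);Y=np.array([-X[1],X[0]])
L=np.array([553,-321.5]); print('Y of base mid vs lamp est',Y@((a+b)/2)[:2],Y@L)
h=at('w4',360.5,215,204);print('head',h,Y@h[:2]); s=at('w4',346,138+40,55); print('sock',s,Y@s[:2])
q=r.get_obs()['orientation'];print('jaw',2*np.degrees(np.arctan2(q[2],q[1]))-90)
E
```

```text
mark [544.3  10.   51. ] [546.8   7.2  51. ]
[ 591.6 -256.5   12. ] [ 634.8 -338.9   12. ] [ 493.3 -307.2   12. ] yaw 27.283238051489086 27.66675729228433 len 93.03762679690401 110.60461111545034
Y of base mid vs lamp est -543.6396166911672 -537.5153438825296
head [ 564.6 -318.3  204. ] -539.9304128021056
sock [ 568.  -318.8   55. ] -541.9194837633142
jaw -63.27121060598034
```

Emit:
{"api": "apply_moves", "payload": {
  "plan": [0.05,-0.7,0,0,0,0.1,0.7,0,-0.68,-0.3,0,0,0,0.7,0,0,0,0,0,0,0.7,0,0,0,0,0,0,0.7]
}}

```text
clock: 16.0
tcp_pos: [556.6, -317.6, 238.9]
orientation: [-0.0, 0.971, 0.238, 0.0]
force: [0.1, 1.0, 0.6]
finger_gap: 0.695
```

```bash
python3 - <<'E'
from h import *
o=r.get_obs();print(o['tcp_pos'],o['orientation'])
w=snap('wrist','w5')['image'];snap('side','s5')
for z in(204,152):print(z,proj('w5',[554.8,-323.3,z]))
for x,y in((15,18),(15,-18),(-25,18),(-25,-18)):
  t=np.radians(27.4);p=[554.8+x*np.cos(t)-y*np.sin(t),-323.3+x*np.sin(t)+y*np.cos(t),204];print(proj('w5',p),proj('s5',p))
E
```

```text
[ 556.61880177 -317.58912308  238.91282593] [-1.90992932e-04  9.71166949e-01  2.38400307e-01  1.22033221e-04]
204 [321.9 217.1]
152 [321.2 200.4]
[299.1 198.9] [421.2 225.6]
[344.9 199. ] [437.4 229.5]
[299.8 246. ] [416.6 236.8]
[343.6 246.1] [433.1 240.9]
```

```bash
python3 - <<'E'
from h import *
w=cv2.imread('pics/w5.png').astype(int)
for v in(175,190,205,212):print(v,[tuple(w[v,u]) and int(w[v,u].sum()//3) for u in range(280,366,3)])
v,u=np.nonzero((w[...,2]>150)&(w[...,1]>60)&(w[...,1]<150)&(w[...,0]<80)); k=(abs(u-322)<40)&(v<225)&(v>120)
print('orange',k.sum(),u[k].min(),u[k].max(),v[k].min(),v[k].max())
E
```

```text
175 [95, 96, 95, 139, 148, 146, 148, 99, 91, 67, 66, 66, 95, 102, 100, 96, 96, 95, 67, 70, 93, 84, 93, 93, 88, 69, 64, 65, 64]
190 [89, 73, 60, 81, 93, 93, 94, 92, 87, 45, 54, 57, 60, 58, 60, 60, 56, 56, 58, 55, 66, 92, 94, 94, 84, 66, 65, 63, 65]
205 [64, 63, 65, 84, 128, 134, 97, 86, 24, 28, 30, 27, 31, 27, 28, 31, 35, 30, 30, 28, 25, 28, 74, 102, 70, 64, 63, 65, 65]
212 [68, 62, 63, 64, 60, 66, 64, 58, 23, 32, 27, 30, 33, 26, 33, 31, 32, 25, 31, 26, 24, 24, 37, 64, 64, 60, 63, 62, 62]Traceback (most recent call last):
  File "<stdin>", line 5, in <module>
    return umr_minimum(a, axis, None, out, keepdims, initial, where)
ValueError: zero-size array to reduction operation minimum which has no identity
```

Emit:
{"api": "apply_moves", "payload": {
  "plan": [-0.06,-0.19,0,0,0,0,0.7,0,0,-0.8,0,0,0,0.7,0,0,-0.8,0,0,0,0.7,0,0,-0.8,0,0,0,0.7,0,0,0,0,0,0,0.7]
}}

```text
clock: 16.73
tcp_pos: [553.7, -323.5, 165.4]
orientation: [-0.001, 0.971, 0.238, -0.001]
force: [-0.8, 0.5, 0.5]
finger_gap: 0.701
```

Emit:
{"api": "apply_moves", "payload": {
  "plan": [0,0,-0.7,0,0,0,0.7,0,0,-0.5,0,0,0,0.7,0,0,0,0,0,0,0.7]
}}

```text
clock: 17.1
tcp_pos: [554.2, -323.9, 130.4]
orientation: [-0.0, 0.971, 0.238, -0.0]
force: [-0.7, 0.7, -0.2]
finger_gap: 0.698
```

Emit:
{"api": "apply_moves", "payload": {
  "plan": [0,0,-0.3,0,0,0,0.7,0,0,-0.2,0,0,0,0.7,0,0,0,0,0,0,0.7]
}}

```text
clock: 17.48
tcp_pos: [554.3, -324.0, 115.4]
orientation: [-0.0, 0.971, 0.238, -0.0]
force: [-0.5, -0.4, 1.5]
finger_gap: 0.7
```

Emit:
{"api": "apply_moves", "payload": {
  "plan": [0,0,0,0,0,0,0,0,0,0,0,0,0,0,0,0,0,0,0,0,0,0,0,0,0,0,0,0,0,0,0,0,0,0,0]
}}

```text
clock: 18.1
tcp_pos: [554.6, -324.2, 115.9]
orientation: [0.0, 0.971, 0.238, 0.0]
force: [0.8, -0.1, 2.1]
finger_gap: 0.417
```

Gap 0.417 is 36 mm, so the lamp is gripped. Now lift it out of the dock, carry it across with the yaw, then tip it.

Emit:
{"api": "apply_moves", "payload": {
  "plan": [0,0,0.2,0,0,0,0,0,0,0.7,0,0,0,0,0,0,1,0,0,0,0,0,0,1,0,0,0,0,0,0,0.8,0,0,0,0]
}}

```text
clock: 18.73
tcp_pos: [554.5, -324.2, 228.2]
orientation: [0.0, 0.971, 0.238, 0.0]
force: [0.2, -0.8, -2.6]
finger_gap: 0.417
```

Emit:
{"api": "apply_moves", "payload": {
  "plan": [0.55,0.92,0,0,0,-0.46,0,0.55,0.92,0,0,0,-0.46,0,0.55,0.92,0,0,0,-0.46,0,0.55,0.92,0,0,0,-0.46,0]
}}

```text
clock: 19.23
tcp_pos: [620.8, -212.8, 226.9]
orientation: [-0.0, 0.987, 0.159, -0.0]
force: [0.5, 0.3, -1.5]
finger_gap: 0.418
```

Emit:
{"api": "apply_moves", "payload": {
  "plan": [0.55,0.92,0,0,0,-0.46,0,0.55,0.92,0,0,0,-0.46,0,0.55,0.92,0,0,0,-0.46,0,0.55,0.92,0,0,0,-0.46,0]
}}

```text
clock: 19.73
tcp_pos: [686.8, -102.3, 226.8]
orientation: [0.0, 0.997, 0.079, -0.0]
force: [-0.2, -0.3, -1.3]
finger_gap: 0.414
```

Emit:
{"api": "apply_moves", "payload": {
  "plan": [0.55,0.92,0,0,0,-0.46,0,0.55,0.92,0,0,0,-0.46,0,0.55,0.92,0,0,0,-0.46,0,0.55,0.92,0,0,0,-0.46,0]
}}

```text
clock: 20.23
tcp_pos: [752.8, 8.1, 226.7]
orientation: [0.0, 1.0, -0.001, -0.0]
force: [1.1, -0.0, -1.8]
finger_gap: 0.412
```

Emit:
{"api": "apply_moves", "payload": {
  "plan": [0,0,0,0,-1,0,0,0,0,0,0,-1,0,0,0,0,0,0,-1,0,0,0,0,0,0,-1,0,0]
}}

```text
clock: 20.72
tcp_pos: [752.3, 7.1, 226.9]
orientation: [-0.0, 0.985, -0.0, 0.175]
force: [-0.6, -0.4, -1.6]
finger_gap: 0.413
```

Emit:
{"api": "apply_moves", "payload": {
  "plan": [0,0,0,0,-1,0,0,0,0,0,0,-1,0,0,0,0,0,0,-1,0,0,0,0,0,0,-1,0,0,0,0,0,0,-1,0,0]
}}

```text
clock: 21.35
tcp_pos: [752.0, 6.9, 226.7]
orientation: [-0.001, 0.923, -0.001, 0.384]
force: [0.9, -0.4, -2.1]
finger_gap: 0.417
```

```bash
cat > chk.py <<'E'
from h import *
import sys
from scipy.spatial.transform import Rotation as R
o=r.get_obs();q=o['orientation'];M=R.from_quat(np.r_[q[1:],q[0]]).as_matrix()
print(o['clock'],o['tcp_pos'].round(1),'toolx',M[:,0].round(3),'y',M[:,1].round(3),'z',M[:,2].round(3),'gap',o['finger_gap'],o['force'].round(1),o['qpos'].round(2))
t=o['tcp_pos'];lz=-M[:,2];ly=M[:,1]*np.sign(M[1,1]);lx=np.cross(ly,lz)
g=t-43.7*M[:,2]; lens=g-29*lx+20*lz; d=-lx
mark=np.array([545.,9,51]); print('lens',lens.round(1),'beam',d.round(3),'dist',np.linalg.norm(lens-mark).round(1),'miss',(np.cross(lens-mark,d)).round(1), 'hit',(lens+d*(51-lens[2])/d[2]).round(1),'want lens',(mark-200*d).round(1))
E
python3 chk.py
```

```text
21.35 [752.    6.9 226.7] toolx [ 0.706 -0.002  0.709] y [-0.001 -1.    -0.002] z [ 0.709  0.001 -0.706] gap 0.4165122726011751 [ 0.9 -0.4 -2.1] [-0.93  0.08  0.87  1.97  0.01  0.34 -1.67]
lens [686.4   6.9 251.1] beam [-0.706  0.002 -0.709] dist 245.1 miss [  1.1 -41.   -1.2] hit [487.1   7.4  51. ] want lens [686.1   8.7 192.7]
```

Emit:
{"api": "apply_moves", "payload": {
  "plan": [0,0.07,-0.5,0,0,0,0,0,0,-0.7,0,0,0,0,0,0,-0.5,0,0,0,0,0,0,-0.25,0,0,0,0,0,0,0,0,0,0,0]
}}

```text
clock: 21.98
tcp_pos: [752.3, 8.9, 167.9]
orientation: [0.0, 0.924, -0.001, 0.382]
force: [0.3, 1.2, -1.7]
finger_gap: 0.416
```

```bash
python3 chk.py; python3 - <<'E'
from h import *
s=snap('side','s6')['image'];t=snap('top','t6')['image'];w=snap('wrist','w6')['image']
A=cv2.resize(s[110:230,280:440],(480,360),interpolation=cv2.INTER_CUBIC)
B=cv2.resize(t[120:240,240:346],(318,360),interpolation=cv2.INTER_CUBIC)
cv2.imwrite('pics/v6.png',np.vstack([np.hstack([A,B]),np.hstack([cv2.resize(w,(384,240)),np.zeros((240,414,3),np.uint8)])]))
print((proj('s6',[686,9,192])-[280,110])*3,(proj('t6',[686,9,192])-[240,120])*3)
E
```

```text
21.975 [752.3   8.9 167.9] toolx [ 0.708 -0.001  0.706] y [-0.001 -1.    -0.   ] z [ 0.706 -0.    -0.708] gap 0.4159551544519208 [ 0.3  1.2 -1.7] [-0.8   0.17  0.75  2.02 -0.2   0.22 -1.5 ]
lens [686.7   8.9 192.5] beam [-0.708  0.001 -0.706] dist 200.3 miss [-0.1 -0.   0.1] hit [545.    9.1  51. ] want lens [686.6   8.8 192.3]
[258.9 132.6] [172.8  60. ]
```

View pics/v6.png

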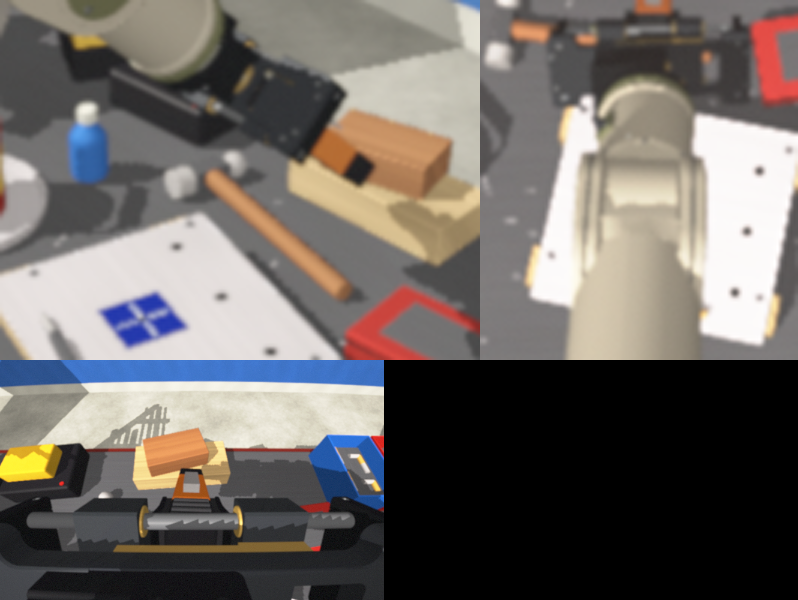

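The side view shows the mark at crop (142,319) and the foot of the lamp, with its black end centred at about (360,168). The lens is hidden behind the gripper. I'll compare these with the predictions.

```bash
python3 - <<'E'
from h import *
print('mark side',at('s6',280+142/3-.3,110+319/3-.3,51),at('s3',1,1,51)*0)
lens=np.array([686.7,8.9,192.5]);lx=np.array([.708,0,.706]);lz=np.array([-.706,0,.708]);ly=np.array([0,1,0])
o=lens+29*lx-166*lz
pt=lambda x,y,z:((proj('s6',o+x*lx+y*ly+z*lz)-[280,110])*3+1).round()
for z in(0,43):print(z,'centre',pt(0,0,z),'corners',[pt(x,y,z) for x in(-15,15) for y in(-18,18)])
print('bottom',o)
s=cv2.imread('pics/s6.png').astype(int)[110:230,280:440]
m=(s[...,2]>120)&(s[...,1]<115)&(s[...,0]<60);m[:, :100]=0;m[:,125:]=0;m[60:]=0;m[:38]=0
v,u=np.nonzero(m);print('orange',len(u),u.min()*3,u.max()*3,v.min()*3,v.max()*3,u.mean()*3,v.mean()*3)
w=cv2.imread('pics/w6.png');print(proj('w6',o),proj('w6',o+15*lx),proj('w6',o-15*lx), proj('w6',o+43*lz+15*lx))
cv2.imwrite('pics/v7.png',np.hstack([cv2.resize(s.astype(np.uint8)[30:80,80:130],(400,400),interpolation=cv2.INTER_CUBIC),cv2.resize(w[160:260,270:370],(400,400),interpolation=cv2.INTER_CUBIC)]))
E
```

```text
mark side [542.7   9.4  51. ] [0. 0. 0.]
0 centre [359. 167.] corners [array([364., 188.]), array([338., 173.]), array([380., 162.]), array([354., 147.])]
43 centre [339. 152.] corners [array([344., 173.]), array([318., 158.]), array([361., 147.]), array([334., 132.])]
bottom [824.428   8.9    95.446]
orange 117 312 354 129 171 332.53846153846155 150.87179487179486
[316.7 194.1] [316.7 179.5] [316.7 208.2] [316.5 188.9]
```

View pics/v7.png

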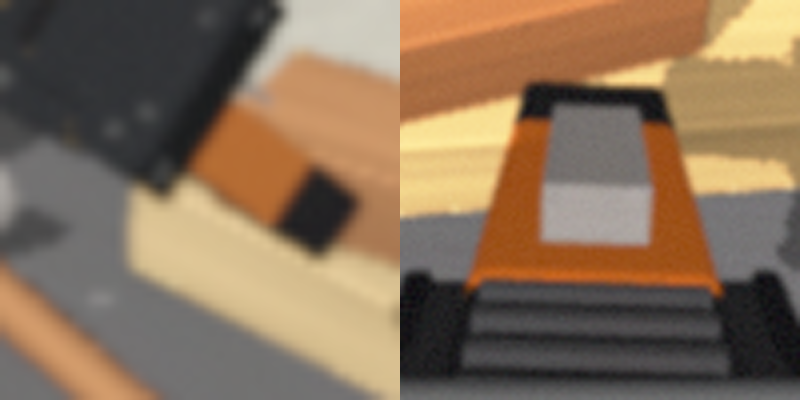

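```bash
python3 chk.py; python3 -c "
from rig import ticket;print(ticket.hand_in())"
```

```text
22.125 [752.9   9.1 169.2] toolx [ 0.706 -0.001  0.708] y [-0.001 -1.    -0.001] z [ 0.708  0.    -0.706] gap 0.4146471894338045 [ 0.2  0.3 -2.3] [-0.8   0.17  0.75  2.02 -0.2   0.22 -1.5 ]
lens [687.3   9.1 193.7] beam [-0.706  0.001 -0.708] dist 201.5 miss [-0.3 -0.   0.3] hit [545.    9.4  51. ] want lens [686.3   8.7 192.6]
the job is handed in; nothing more can be done
None
```

The red oil can stands upright in the drip tray. The arm is holding the orange lamp still in the air, its beam slanting down at about 45° onto the punch mark. I handed the job in at 22 s of the 58 s allowed.

**What went differently from plan**
- **First grasp missed:** the fingers shut above the can's handle. Two camera views showed the real fingertips about 25 mm behind the reported TCP. I allowed for that from then on, and both later grasps held, with jaw openings matching the 14 mm grip bar and the 36 mm lamp.
- **Lamp gripped higher than suggested:** I held it about 145 mm up instead of 126 mm, because the gripper's body would otherwise have hit the head. The grip force is fixed at half (30 N), below the 40 N advised.

**Last checks**
- **Lamp aim:** by calculation the beam slants at 45° with the lens 201 mm from the mark. It should land at about (545, 9), and the four sightings of the mark average (544, 9) with a spread of about ±2 mm.
- **Lamp slip:** the foot of the lamp appears within about 2 mm of where it should be in both the side and wrist views, so I saw no real slip. The gripper hid the lens in the side view, so its position comes from arm pose and lamp dimensions.
- **Touching nothing else:** the force reading shows only the lamp's weight, about 2 N.
- **Can:** the last view of it, after release, shows it upright inside the tray. I did not view it again after moving the lamp.

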